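# Level the field analyser

## Task

Lay the yellow spirit level in its pocket on top of the grey analyser, vial (glass) side up, and turn the orange levelling-foot knob until the bubble sits midway between the two black lines while you press the level firmly down at its end nearest the knob, so that the sprung front of the analyser is pushed right down onto its stop. The bubble counts only while pressed: the front springs up again when you let go, so press and look, correct the knob, and press again. Finish while still pressing the level down like this with the bubble centred, do not let go at the end, and leave the other things on the table where they are.

Things in the scene. Friction and masses are not known exactly. Their poses are not given: they have to be found in the camera images.
- level_center (a point): spirit level: yellow bar 150 (x) x 22 (y) x 42 mm (z, towards the vial side), 250 g; this point is its centre, 21 mm above its underside. Starts on the table, vial up. The green vial is in the top's middle 68 mm; the solid ends beyond it have flat tops 42 mm above the underside, with black press spots 58 mm from the middle. Either end may point to the knob.
- vial_mid (a point): middle of the vial, midway between its two black lines (21 mm apart), 39 mm above the level's underside; same axes as the level
- bubble (a point): centre of the pale bubble (14 mm long) in the vial; it moves along the level's x axis, up to 22 mm either side of the middle, towards the higher end, 0.35 mm for each milliradian of tilt, and settles in about a second
- pocket (a point): pocket on the grey analyser (300 x 200 mm): two black U-shaped cups, 10 mm high, on the flat deck, for the level's ends; inside 156 x 27 mm, open over the middle 88 mm. This point is on the deck (about 80 mm above the table) at the pocket's centre, 35 mm beyond the case's middle; x along the pocket away from the knob, z the deck's normal. Rest of the deck: nothing over 7 mm high.
- foot_knob_grip (a point): orange knob of the levelling foot, on the deck 155 mm from the pocket's centre (pocket's -x); its bar grip is 46 long (x axis here), 14 wide, 32 mm high, top 44 mm above the deck; this point is on its axis, 37 mm above the deck. Turns about the deck's normal with 0.14 N m of friction and stays where it is left.
- foot_knob (a joint): angle of the knob, rad, 0 to 3.2, growing clockwise seen from above. Clockwise raises the knob end of the analyser: 0.025 rad of tilt, 8.75 mm of bubble travel towards the knob, for each radian. The starts need between about 0.7 and 1.5 rad clockwise.
- front_spring (a joint): how far the sprung knob end stands up off its stop, rad: 0.02 when free (bubble about 7 mm nearer the knob than when pressed), 0 when pressed fully down; about 3 N on the press spot nearest the knob starts it down and 7 N brings it to the stop, some 3 mm lower; beyond that it yields only 0.7 mrad (0.25 mm of bubble) per newton
- kit_box: bystander: closed grey plastic hard case, 130 x 85 x 45 mm; origin under its middle
- jar: bystander: white screw-lid jar with a red band, diameter 76, height 84 mm; origin under its middle
- sample_vial: bystander: small sample vial with a white cap, diameter 28, height 60 mm; origin under its middle
- water_bottle: bystander: clear water bottle, diameter 64, height 200 mm; origin under its middle
- marker_red: bystander: white marker pen with red cap lying on the table, about 135 x 17 x 17 mm; origin on the table under it
- marker_black: bystander: white marker pen with black cap lying on the table, about 135 x 17 x 17 mm; origin on the table under it
- spatula: bystander: steel sampling spoon, 160 mm long, lying on a blue mat; origin under its middle

How it is judged (in metres and radians):
On the way:
1. the level lies in the pocket, vial side up (x of level_center in the frame of pocket between -0.006 and 0.006 m and y of level_center in the frame of pocket between -0.005 and 0.005 m and z of level_center in the frame of pocket below 0.024 m and angle between the x axis of level_center and the x axis of pocket, either way round below 0.06 rad and angle between level_center's own z axis and vertical below 0.12 rad), for 0.2 s.
At the end, for the whole second after the job is handed in: Level in its pocket, vial up (6 mm along, 5 mm across, 3 mm of the deck, 0.06 rad); fingers press it with over 2 N and hold the sprung front on its stop (0.004 rad); bubble within 3.5 mm of the middle, deck within 0.014 rad of level; knob let go (all of step 1 and x of bubble in the frame of vial_mid between -0.0035 and 0.0035 m and angle between pocket's own z axis and vertical below 0.014 rad and value of joint front_spring below 0.004 rad and contact force between the fingers and level above 2 N and contact force between the arm and foot_knob below 0.5 N); the arm keeps its last pose, push and grip.
It fails at once if another thing on the table is moved more than 30 mm (distance of any of kit_box, jar, sample_vial, water_bottle, marker_red, marker_black, spatula from where it was at the start of the episode above 0.03 m).
It fails at once if the level is pushed with more than 60 N (contact force between level and analyser above 60 N).
It also fails if it takes over 72 s, if anything falls off the work surface, if the arm or the gripper's body presses on something with over 40 N, if the wrist force passes 120 N, or if a joint passes its speed limit or range.

## Robot

A 7-joint arm with a two-finger parallel gripper is mounted at the origin on the work surface. World frame = base frame: x ahead of the robot, y to its left, z up, the work surface at z = 0. Lengths are in m, angles in degrees, forces in N, time in s.
With the tool pointing down it reaches from about 0.425 to 0.875 m from the base axis. Payload 4.7 kg.
Tool frame: the origin (TCP) lies at the very end of the fingers, on their centre line; the grasp point (between the pads) lies env.grip_point_offset behind it (env.grip_point_offset is the distance from the TCP to the grasp point, in m); z points along the fingers, y is the direction in which the jaws open and shut (so a half turn about z gives the same grasp; the last joint's range is limited). The gripper opens to 87 mm and grips with 3 to 60 N. Pads are 19 mm wide; open, the fingers measure 117 mm over their backs; the gripper's body (75 mm by 190 mm) begins 51 mm behind the grasp point.
Start: joints at [-66.916, 18.392, -4.016, 83.108, 1.295, 78.541, -3.26], TCP at [0.246, 0.601, 0.223] pointing down, gripper open.
Joint ranges: [-163.93, 163.93], [-17.29, 119.83], [-79.2, 71.16], [3.27, 140.29], [-89.18, 269.18], [5.43, 117.66], [-154.24, 154.24]. Speed limits (degrees/s): [147.25, 147.25, 180, 180, 180, 180, 180].

## Interface

Orientations are given as [roll, pitch, yaw] about the fixed x, y, z axes, in that order (R = Rz(yaw) Ry(pitch) Rx(roll)).
In Python, from cell import env gives the robot as it stands.
- The arm moves only by the tool send_rows, never from a script. Its argument "plan" is a list of rows, each a list of 7 numbers: the finger opening in mm, from 0 to 87, then the shift along the tool's x, y, z in mm, then the turn, a rotation vector about the tool's x, y, z in rad. A call has 1 to 12 rows; each row shifts and turns the commanded pose from where the row before left it, along the tool's axes as they then stand; what a row does not reach is not made up. A row lasts 1/10 s, in which the tool goes at most 50 mm and 8.59 degrees, less where a joint would pass 70% of its speed; a pose out of reach is approached as far as the arm can. A call is refused whole if a number of a shift passes 50 or a number of a turn 0.15, either way. A call with a gripper value outside its range is refused whole. The fingers move at their own pace and stop on an object; "grip_force" is the grip in N (left out, the last holds). Time passes only in rows, so rows that do not move let the fingers close. It gives the time, the measured TCP pose, the force and the opening at its end, in the units of the state.
- env.get_obs(): the state, without advancing time (a new reading comes with each control period).
- env.read_camera(name): name is "side" or "top" or "wrist"; returns the picture (480x640x3 uint8, red, green, blue); there is no depth.
- env.get_calibration(name): a dict with "fx", "fy", "cx", "cy" (pixels), "extrinsics" (4x4, takes a point from camera to world coordinates). Camera axes: x right, y down, z forward; pixel columns grow to the right and rows downward; lengths in m; the calibration is good to about 2 mm. A picture is of the moment at which its call begins: read the wrist's pose just before it. get_calibration takes no time and is no camera call; for the wrist camera it gives the pose at the moment of the call.
- env.sign_off(): hands the job in, once; it reports no verdict.
Trained networks look in the newest picture that a camera, given by its name, has taken for a name from the list of things; names that differ only in an ending like _2 or _b are one class to them, and where a whole thing is asked for, a point or a joint stands for the part that bears it (a point fixed in the world has none). Each returns a list of dicts, best first, with "confidence" (0 to 1); they miss things now and then, are a little off and sometimes report something else, mostly with a low value. They report only what shows in the picture. A call takes as long as a camera call.
- env.regions_of(camera, query): "region" (480x640 bool, what is visible of it) and "rect" ([left, top, right, bottom] in pixels, round what is visible of it).
The state is a dict: "time_s": time; "qpos": joint angles; "joint_velocities": joint speeds; "effort": joint torques, N m; "tool_pos": TCP position; "tool_rot": TCP orientation; "force": force on the tool from outside, world axes, zero at the start; "wrist_torque": the same for the moment, N m; "grip_width": finger opening in m.
Only numpy, scipy, OpenCV 4.12 (cv2) and the standard library are available. Lean on these libraries where they do the work, as an engineer would, in place of code of your own. Each camera call takes 0.05 s, during which the arm holds its last target. There are 200 camera calls.

## Working session

There is one attempt and no reset: what is moved stays moved. The work goes in short steps, Python scripts to look and compute and a tool call to move; the robot and the scene stay as the last step left them, time stands still between calls to the robot, and variables do not carry over. Pictures are saved under pics/ and viewed, about 8 in all and at most 12, crops included, and the job is handed in when it is done.

Besides the shell and the picture viewer there is one more tool, called after ">>>" as name([rows], argument=value, ...), one row to a line, values as JSON. send_rows: Moves the arm, as the interface text tells. Its arguments: {"type":"object","properties":{"plan":{"type":"array"},"grip_force":{"type":"number"}},"required":["plan"]}

```bash
mkdir -p pics; ls; python3 - <<'E'
from cell import env
import cv2,numpy as np
o=env.get_obs();print(o['time_s'],o['tool_pos'],o['tool_rot'],o['grip_width'],env.grip_point_offset,o['force'])
ims=[]
for c in ["side","top"]:
    im=env.read_camera(c)[...,::-1];ims.append(im);cv2.imwrite(f'pics/{c}0.png',im)
    k=env.get_calibration(c);print(c,k['fx'],k['fy'],k['cx'],k['cy'],np.round(k['extrinsics'],4).tolist())
    for q in ["level_center","foot_knob","pocket"]:
        for r in env.regions_of(c,q)[:2]:
            print(c,q,r['rect'],round(r['confidence'],2))
E
```

```text
pics
0.0 [0.24625483 0.60096524 0.22151984] [-1.79895277e+02  6.96175732e-03  1.57725087e+02] 0.08696981889789623 0.0187 [0.60375233 1.18182307 0.1927213 ]
side 450.28105909712514 450.28105909712514 321.65128361158463 234.90920664323434 [[0.8311, -0.2617, 0.4908, 0.0523], [-0.5561, -0.377, 0.7407, -0.7821], [-0.0088, -0.8885, -0.4588, 0.5825], [0.0, 0.0, 0.0, 1.0]]
side level_center [205.0, 206.2, 259.5, 234.4] 0.96
side pocket [273.6, 215.1, 419.4, 294.9] 0.72
top 470.50820889243073 470.50820889243073 325.6711446292985 236.8502505661433 [[0.0247, -0.9885, 0.1493, 0.3518], [-0.9996, -0.0264, -0.0096, 0.0059], [0.0134, -0.149, -0.9888, 1.4523], [0.0, 0.0, 0.0, 1.0]]
top level_center [201.1, 235.1, 220.7, 287.1] 0.76
top foot_knob [320.2, 243.9, 342.2, 263.2] 0.56
top pocket [294.5, 167.8, 370.7, 267.2] 0.55
top pocket [201.8, 236.0, 220.6, 286.5] 0.39
```

View pics/top0.png

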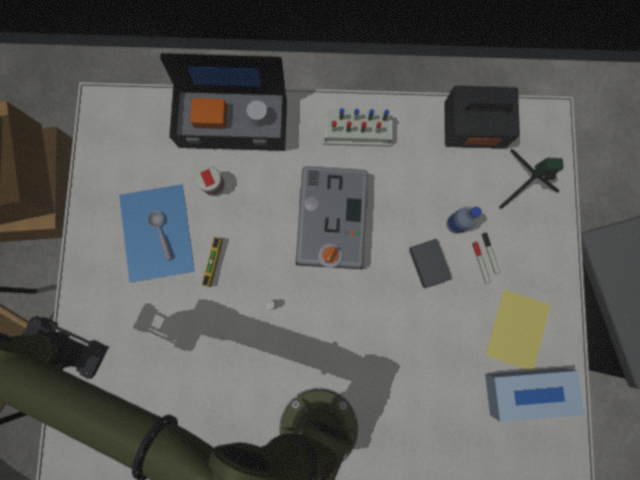

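View pics/side0.png

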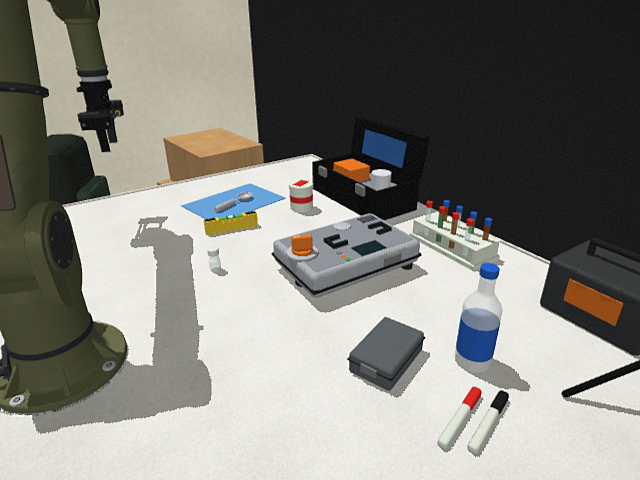

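Top view: level at about (212,261), analyser (333,217), cups at (335,182) and (332,226), knob at (330,254). The side view agrees, and there is room around the level and the analyser.

```bash
cat > h.py <<'E'
from cell import env
import cv2,numpy as np
from scipy.spatial.transform import Rotation as R
def ray(k,p,z):
    E=np.array(k['extrinsics']);d=E[:3,:3]@np.array([(p[0]-k['cx'])/k['fx'],(p[1]-k['cy'])/k['fy'],1])
    return E[:3,3]+d*(z-E[2,3])/d[2]
def pix(k,P):
    E=np.array(k['extrinsics']);c=E[:3,:3].T@(np.array(P)-E[:3,3])
    return np.array([k['fx']*c[0]/c[2]+k['cx'],k['fy']*c[1]/c[2]+k['cy']])
def pose():
    o=env.get_obs();return np.array(o['tool_pos']),R.from_euler('xyz',o['tool_rot'],degrees=True)
def go(P,yaw):
    """tool-frame shift in mm / yaw turn (about tool z) to reach TCP P with tool down, yaw deg"""
    p,r=pose();t=R.from_euler('xyz',[180,0,yaw],degrees=True)
    print('shift mm',np.round(r.inv().apply(np.array(P)-p)*1000,1),'turn',np.round((r.inv()*t).as_rotvec(),3))
E
python3 - <<'E'
from h import *
k=env.get_calibration('top')
for n,p,z in [('lev',(211,260),.042),('levA',(218,238),.042),('levB',(206,286),.042),('cupfar',(335,182),.085),('cupnear',(332,226),.085),('knob',(330,253),.124),('cA',(304,168),.08),('cB',(371,171),.08),('cC',(363,268),.08),('cD',(297,265),.08)]:
    print(n,np.round(ray(k,p,z),3))
im=cv2.imread('pics/top0.png');cv2.imwrite('pics/crop1.png',cv2.resize(im[150:300,190:380],None,fx=4,fy=4,interpolation=cv2.INTER_CUBIC))
w=env.get_calibration('wrist');p,r=pose()
E=np.array(w['extrinsics']);print('cam in tool',np.round(r.inv().apply(E[:3,3]-p),4),np.round(r.inv().as_matrix()@E[:3,:3],3).tolist(),w['fx'],w['cx'],w['cy'])
E
```

```text
lev [0.485 0.334 0.042]
levA [0.553 0.317 0.042]
levB [0.407 0.345 0.042]
cupfar [ 0.725 -0.031  0.085]
cupnear [ 0.591 -0.025  0.085]
knob [ 0.506 -0.02   0.124]
cA [0.767 0.063 0.08 ]
cB [ 0.764 -0.139  0.08 ]
cC [ 0.47  -0.119  0.08 ]
cD [0.474 0.074 0.08 ]
cam in tool [ 0.076   0.0006 -0.1623] [[0.0, -0.961, -0.278], [1.0, -0.0, 0.001], [-0.001, -0.278, 0.961]] 404.0145568116557 325.04183412633336 240.62751647758424
```

View pics/crop1.png

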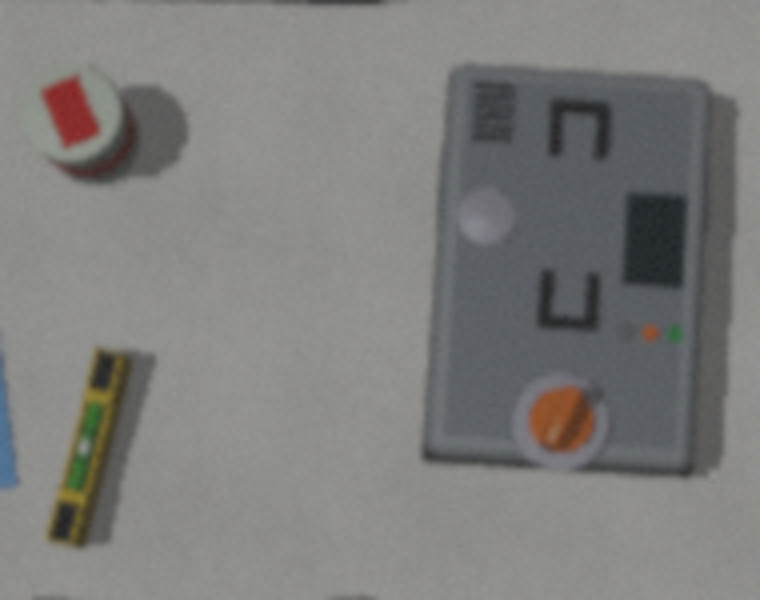

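Crop: level ends at crop px (112,352) and (68,542). Cups are centred at (580,130) and (570,300). The knob bar runs from (550,440) to (600,395), which is about −48° in the world.

```bash
python3 - <<'E'
from h import *
k=env.get_calibration('top')
f=lambda c,z: ray(k,(190+c[0]/4-.4,150+c[1]/4-.4),z)
a,b=f((112,352),.042),f((68,542),.042);print('level',(a+b)/2,np.degrees(np.arctan2(*(a-b)[[1,0]])))
a,b=f((580,130),.085),f((570,300),.085);print('pocket',(a+b)/2,np.degrees(np.arctan2(*(a-b)[[1,0]])))
a,b=f((550,440),.12),f((600,395),.12);print('knob',(a+b)/2,np.degrees(np.arctan2(*(a-b)[[1,0]])))
go([.482,.330,.15],169)
E
```

```text
level [0.48191566 0.33079197 0.042     ] -9.573125022944202
pocket [ 0.65992532 -0.02761265  0.085     ] -2.0173366232777434
knob [ 0.5042437  -0.03005567  0.12      ] 133.5429590004344
shift mm [-320.9 -161.8   72.5] turn [-0.     0.    -0.197]
```

>>> send_rows([
  [60, -36, -18, 8, 0, 0, 0],
  [60, -36, -18, 8, 0, 0, 0],
  [60, -36, -18, 8, 0, 0, 0],
  [60, -36, -18, 8, 0, 0, 0],
  [60, -36, -18, 8, 0, 0, 0],
  [60, -36, -18, 8, 0, 0, 0],
  [60, -36, -18, 8, 0, 0, 0],
  [60, -36, -18, 8, 0, 0, 0],
  [60, -33, -18, 8, 0, 0, 0],
  [60, 0, 0, 0, 0, 0, -0.11],
  [60, 0, 0, 0, 0, 0, -0.11],
  [60, 0, 0, 0, 0, 0, 0],
], grip_force=20)

```text
time_s: 1.6
tool_pos: [0.4823, 0.3296, 0.1506]
tool_rot: [180.0, -0.0, 170.3]
force: [-0.5, 0.4, 1.0]
grip_width: 0.0602
```

```bash
python3 - <<'E'
from h import *
k=env.get_calibration('wrist');im=env.read_camera('wrist')[...,::-1];cv2.imwrite('pics/w1.png',im)
hsv=cv2.cvtColor(im,cv2.COLOR_BGR2HSV)
m=cv2.inRange(hsv,(18,120,60),(35,255,255))
rs=env.regions_of('wrist','level_center')
for r in rs[:2]: print(r['rect'],r['confidence'])
o=env.get_obs();print(o['time_s'],o['tool_pos'],o['tool_rot'])
np.save('m.npy',rs[0]['region'])
pts=np.argwhere(rs[0]['region'])[:,::-1].astype(np.float32)
box=cv2.boxPoints(cv2.minAreaRect(pts));print(box,[np.round(ray(k,p,.042),4) for p in box])
E
```

```text
[317.3, 122.6, 352.5, 330.1] 0.69
1.7 [0.48200829 0.33007648 0.15067673] [1.79985786e+02 6.07127857e-03 1.70197302e+02]
[[316.07434 327.953  ]
 [321.11597 121.24672]
 [354.2182  122.05408]
 [349.17657 328.76038]] [array([0.5506, 0.3122, 0.042 ]), array([0.4057, 0.3411, 0.042 ]), array([0.4098, 0.362 , 0.042 ]), array([0.5554, 0.3364, 0.042 ])]
```

View pics/w1.png

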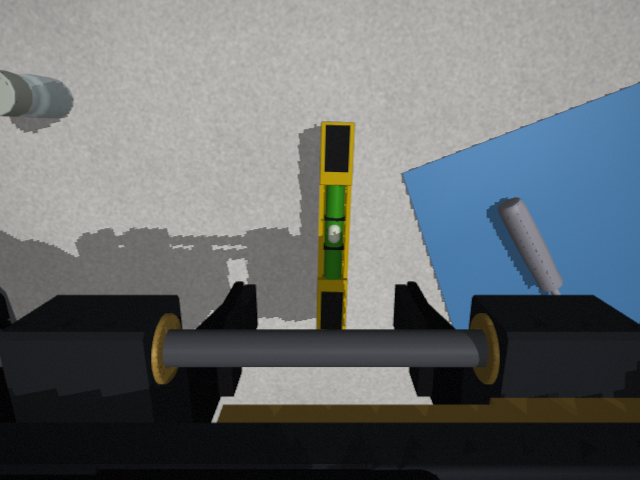

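Wrist view: the level's near end is at (338,122), its vial lines are at (335,219) and (334,247), and its far end is hidden behind the gripper below row 329. The fingers straddle it.

```bash
python3 - <<'E'
from h import *
k=env.get_calibration('wrist')
n=ray(k,(338,122.3),.042);v=ray(k,(334.3,233),.039);f=ray(k,(332.4,322),.042)
print(n,v,f);d=v-n;print('angle near-vial',np.degrees(np.arctan2(d[1],d[0])),np.linalg.norm(d[:2]),'near-far',np.degrees(np.arctan2((f-n)[1],(f-n)[0])))
go([v[0],v[1],.012],169.5)
E
```

```text
[0.40799141 0.35232386 0.042     ] [0.48119775 0.33783373 0.039     ] [0.54757691 0.32531984 0.042     ]
angle near-vial -11.196146227648322 0.07462661251736598 near-far -10.949104311219541
shift mm [  2.1   7.5 138.7] turn [0.    0.    0.012]
```

>>> send_rows([
  [60, 2, 7.5, 25, 0, 0, 0.02],
  [60, 0, 0, 40, 0, 0, 0],
  [60, 0, 0, 40, 0, 0, 0],
  [60, 0, 0, 28, 0, 0, 0],
  [60, 0, 0, 5, 0, 0, 0],
  [10, 0, 0, 0, 0, 0, 0],
  [10, 0, 0, 0, 0, 0, 0],
  [10, 0, 0, 0, 0, 0, 0],
  [10, 0, 0, 0, 0, 0, 0],
  [10, 0, 0, 0, 0, 0, 0],
  [10, 0, 0, 0, 0, 0, 0],
], grip_force=30)

```text
time_s: 2.8
tool_pos: [0.4817, 0.3374, 0.0133]
tool_rot: [180.0, 0.0, 169.2]
force: [-0.7, -0.6, 4.9]
grip_width: 0.0216
```

>>> send_rows([
  [10, 0, 0, -15, 0, 0, 0],
  [10, 0, 0, -45, 0, 0, 0],
  [10, 0, 0, -45, 0, 0, 0],
  [10, -10, -13, -45, 0, 0, 0],
  [10, -33, -45, 0, 0, 0, 0],
  [10, -33, -45, 0, 0, 0, 0],
  [10, -33, -45, 0, 0, 0, 0],
  [10, -33, -45, 0, 0, 0, 0],
  [10, -33, -45, 0, 0, 0, 0],
  [10, -33, -45, 0, 0, 0, 0],
  [10, -33, -42, 0, 0, 0, 0],
  [10, -2, 0, 0, 0, 0, -0.15],
])

```text
time_s: 4.0
tool_pos: [0.6441, -0.004, 0.1633]
tool_rot: [-179.6, 0.1, 177.2]
force: [-0.6, -1.2, -3.3]
grip_width: 0.0218
```

>>> send_rows([
  [10, 0, 0, 0, 0, 0, 0],
  [10, 0, 0, 0, 0, 0, 0],
])

```text
time_s: 4.2
tool_pos: [0.642, 0.0088, 0.1626]
tool_rot: [179.9, -0.0, 177.7]
force: [0.2, 1.7, -2.1]
grip_width: 0.0218
```

```bash
python3 - <<'E'
from h import *
k=env.get_calibration('wrist');im=env.read_camera('wrist')[...,::-1];cv2.imwrite('pics/w2.png',im)
o=env.get_obs();print(o['time_s'],o['tool_pos'],o['tool_rot'],o['force'],o['grip_width'])
np.save('k2.npy',k['extrinsics'])
E
```

```text
4.25 [0.64201237 0.00934859 0.16261494] [ 1.79918928e+02 -3.74629827e-02  1.77756732e+02] [-0.63288889  0.14952482 -3.71978036] 0.02176135083572933
```

View pics/w2.png

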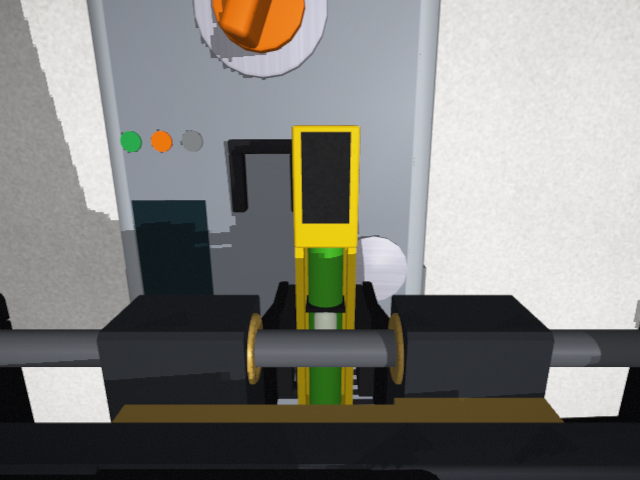

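The held level is centred at column 326 with its near end at row 126. The near cup's outer corner is at (228,140), and its left arm is inside column ~246 with its end at row ~210. The knob dial is centred near (260,10).

```bash
python3 - <<'E'
from h import *
im=cv2.imread('pics/w2.png');g=im.max(2)
def runs(v,o):
    d=np.diff(np.r_[0,v.astype(int),0]);return [(a+o,b+o-1) for a,b in zip(np.where(d==1)[0],np.where(d==-1)[0])]
for r in range(134,220,6): print(r,runs(g[r,220:294]<60,220), g[r,224:262:4].tolist())
for c in (232,240,260,275): print('col',c,runs(g[120:225,c]<60,120))
k=env.get_calibration('wrist')
for p,z in [((228,140),.09),((292,140),.09),((268.5,153),.09),((246,153),.09),((246,210),.09),((230,210),.09),((92,0),.08),((122,280),.08)]: print(p,np.round(ray(k,p,z),4))
print('level end',ray(k,(326,126),.1626-.0133+.042))
E
```

```text
134 [] [162, 162, 163, 163, 162, 163, 163, 164, 165, 163]
140 [(np.int64(229), np.int64(290))] [161, 93, 36, 37, 36, 36, 34, 33, 32, 23]
146 [(np.int64(228), np.int64(291))] [119, 50, 38, 27, 27, 25, 25, 22, 22, 25]
152 [(np.int64(229), np.int64(291))] [136, 74, 21, 19, 23, 22, 20, 24, 21, 20]
158 [(np.int64(229), np.int64(244)), (np.int64(290), np.int64(291))] [161, 81, 30, 25, 23, 21, 99, 100, 101, 102]
164 [(np.int64(230), np.int64(245)), (np.int64(290), np.int64(291))] [161, 90, 32, 26, 25, 16, 102, 100, 100, 101]
170 [(np.int64(230), np.int64(245)), (np.int64(290), np.int64(291))] [161, 100, 36, 23, 25, 16, 100, 100, 100, 100]
176 [(np.int64(230), np.int64(245)), (np.int64(290), np.int64(291))] [162, 99, 36, 23, 25, 15, 100, 101, 100, 99]
182 [(np.int64(231), np.int64(246)), (np.int64(291), np.int64(291))] [161, 110, 33, 25, 23, 13, 101, 100, 100, 100]
188 [(np.int64(231), np.int64(246)), (np.int64(291), np.int64(291))] [160, 137, 28, 23, 23, 17, 100, 100, 101, 100]
194 [(np.int64(232), np.int64(246)), (np.int64(291), np.int64(292))] [160, 154, 28, 22, 23, 18, 97, 100, 99, 99]
200 [(np.int64(232), np.int64(247)), (np.int64(291), np.int64(292))] [159, 161, 36, 23, 24, 17, 87, 99, 99, 99]
206 [(np.int64(232), np.int64(247)), (np.int64(291), np.int64(292))] [160, 161, 54, 25, 22, 22, 75, 98, 99, 99]
212 [] [158, 160, 97, 72, 71, 85, 99, 100, 99, 99]
218 [] [158, 159, 159, 97, 98, 99, 97, 98, 99, 98]
col 232 [(np.int64(140), np.int64(207))]
col 240 [(np.int64(140), np.int64(211))]
col 260 [(np.int64(140), np.int64(153))]
col 275 [(np.int64(140), np.int64(153))]
(228, 140) [ 0.573  -0.0418  0.09  ]
(292, 140) [ 0.5744 -0.0057  0.09  ]
(268.5, 153) [ 0.5811 -0.0195  0.09  ]
(246, 153) [ 0.5806 -0.0323  0.09  ]
(246, 210) [ 0.6135 -0.0354  0.09  ]
(230, 210) [ 0.6132 -0.0449  0.09  ]
(92, 0) [ 0.4976 -0.1095  0.08  ]
(122, 280) [ 0.6585 -0.1221  0.08  ]
level end [0.56706311 0.01328229 0.1913    ]
```

```bash
python3 - <<'E'
from h import *
k=env.get_calibration('wrist')
f=lambda u,v,z:ray(k,(u,v),z)
a,b=f(229,152,.089),f(232,206,.089);print('outer',a,b,np.degrees(np.arctan2(*(b-a)[[1,0]])))
a,b=f(245.3,158,.079),f(247.6,206,.079);print('inL',a,b,np.degrees(np.arctan2(*(b-a)[[1,0]])))
c,d=f(289.8,164,.089),f(291,204,.089);print('inR',c,d,np.degrees(np.arctan2(*(d-c)[[1,0]])))
c0,c1=f(229,140,.089),f(289,140,.089);print('back',np.degrees(np.arctan2(*(c1-c0)[[1,0]])))
w=f(268,153.8,.089);e=f(240,208,.089);yw=np.radians(-2.2)
ctr=np.array([(w[0]+.078*np.cos(yw)+e[0]+.044*np.cos(yw))/2, 0]);
ym=((a[1]+b[1])/2+(c[1]+d[1])/2)/2; xm=(a[0]+b[0]+c[0]+d[0])/4
ctr[1]=ym+np.tan(yw)*(ctr[0]-xm);print('wall',w,'end',e,'pocket',ctr)
kk=f(260,10,.085);print('knob dial',kk)
p,r=pose();lev=p.copy();print('tcp',p)
go([ctr[0],ctr[1],.14],178)
E
```

```text
outer [ 0.57970075 -0.04219019  0.089     ] [ 0.61101381 -0.04369804  0.089     ] -2.7568920509198938
inL [ 0.5841466  -0.03514483  0.079     ] [ 0.61328373 -0.03645463  0.079     ] -2.5738859051535496
inR [ 0.5878163 -0.0079025  0.089    ] [ 0.61119003 -0.00866731  0.089     ] -1.8740994953822614
back 87.76601257330604
wall [ 0.58157702 -0.02000415  0.089     ] end [ 0.61240341 -0.03907711  0.089     ] pocket [ 0.65794525 -0.02430257]
knob dial [ 0.50705271 -0.01896272  0.085     ]
tcp [0.64201237 0.00934859 0.16261494]
shift mm [-17.3 -33.   22.6] turn [ 0.001 -0.001 -0.004]
```

>>> send_rows([
  [10, -8, -16, 10, 0, 0, 0],
  [10, -8, -16, 15, 0, 0, 0],
  [10, 0, -1.5, 20, 0, 0, 0],
  [10, 0, 0, 5, 0, 0, 0],
  [10, 0, 0, 0, 0, 0, 0],
  [10, 0, 0, 0, 0, 0, 0],
])

```text
time_s: 4.85
tool_pos: [0.6576, -0.025, 0.1135]
tool_rot: [179.9, 0.1, 177.9]
force: [1.0, 0.2, -2.2]
grip_width: 0.0217
```

```bash
python3 - <<'E'
from h import *
k=env.get_calibration('wrist');im=env.read_camera('wrist')[...,::-1]
print(env.get_obs()['force'])
cv2.imwrite('pics/w3.png',cv2.resize(im[40:420,150:500],None,fx=1.55,fy=1.55,interpolation=cv2.INTER_CUBIC))
go([.658,-.0245,.1],177.6)
E
```

```text
[-1.18482837  0.5158387  -2.70513582]
shift mm [-0.   0.9 13.9] turn [0.001 0.002 0.005]
```

View pics/w3.png

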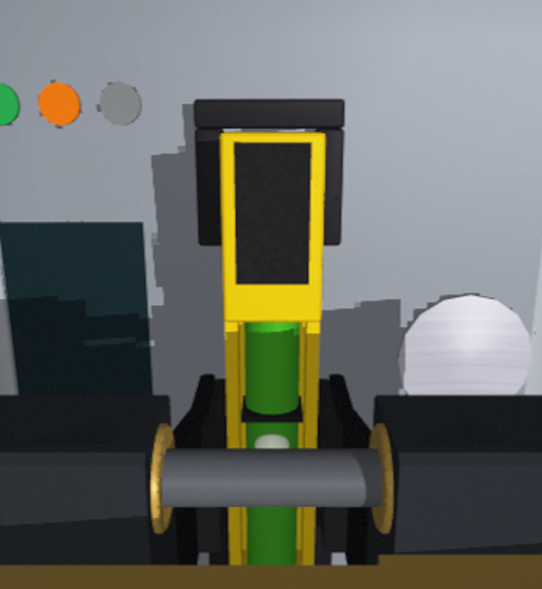

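Level (centre at crop column 273) hangs about 1 mm right of the cup centre (269.5) and fits along its length. I'll shift it slightly and lower.

>>> send_rows([
  [10, 0, -0.8, 7, 0, 0, 0],
  [10, 0, 0, 6, 0, 0, 0],
  [10, 0, 0, 3, 0, 0, 0],
  [10, 0, 0, 2, 0, 0, 0],
  [10, 0, 0, 0, 0, 0, 0],
  [10, 0, 0, 0, 0, 0, 0],
])

```text
time_s: 5.5
tool_pos: [0.6573, -0.0277, 0.0946]
tool_rot: [180.0, 0.0, 177.8]
force: [-0.3, -0.3, -3.4]
grip_width: 0.0214
```

>>> send_rows([
  [10, 0, 0, 1, 0, 0, 0],
  [10, 0, 0, 1, 0, 0, 0],
  [10, 0, 0, 0, 0, 0, 0],
  [10, 0, 0, 0, 0, 0, 0],
])

```text
time_s: 5.9
tool_pos: [0.6574, -0.0277, 0.0929]
tool_rot: [180.0, 0.0, 177.8]
force: [-0.1, 0.9, -0.5]
grip_width: 0.0217
```

```bash
python3 - <<'E'
from h import *
for i in range(4):
    im=env.read_camera('wrist')
    o=env.get_obs();print(o['tool_pos'],o['force'])
E
```

```text
[ 0.6573765  -0.0276488   0.09288575] [-0.97502401 -0.75098486 -0.653466  ]
[ 0.65737305 -0.02764147  0.09287243] [-0.91979147  0.17064708 -0.67064148]
[ 0.65735111 -0.02761907  0.09285688] [-0.5876205  -0.19140178  0.03549203]
[ 0.65738149 -0.02761804  0.09288643] [-1.45716964 -0.50602748 -0.20205099]
```

>>> send_rows([
  [10, 0, 0, 0.7, 0, 0, 0],
  [40, 0, 0, 0, 0, 0, 0],
  [40, 0, 0, 0, 0, 0, 0],
  [40, 0, 0, 0, 0, 0, 0],
  [40, 0, 0, -5, 0, 0, 0],
  [40, 0, 0, -40, 0, 0, 0],
  [40, 0, 0, -45, 0, 0, 0],
  [40, 9, 0, -45, 0, 0, 0],
  [40, 9, 0, -8, 0, 0, 0],
  [40, 0, 0, 0, 0, 0, 0],
  [40, 0, 0, 0, 0, 0, 0],
  [40, 0, 0, 0, 0, 0, 0],
])

```text
time_s: 7.3
tool_pos: [0.6384, -0.0267, 0.2326]
tool_rot: [-180.0, -0.2, 177.8]
force: [0.5, -0.1, -0.8]
grip_width: 0.0395
```

```bash
python3 - <<'E'
from h import *
k=env.get_calibration('wrist');im=env.read_camera('wrist')[...,::-1]
cv2.imwrite('pics/w4raw.png',im)
cv2.imwrite('pics/w4.png',cv2.resize(im[0:320,180:480],None,fx=1.85,fy=1.85,interpolation=cv2.INTER_CUBIC))
print(pose()[0],env.get_obs()['tool_rot'])
E
```

```text
[ 0.63847421 -0.02669939  0.23264094] [-179.98287108   -0.19251616  177.78941084]
```

View pics/w4.png

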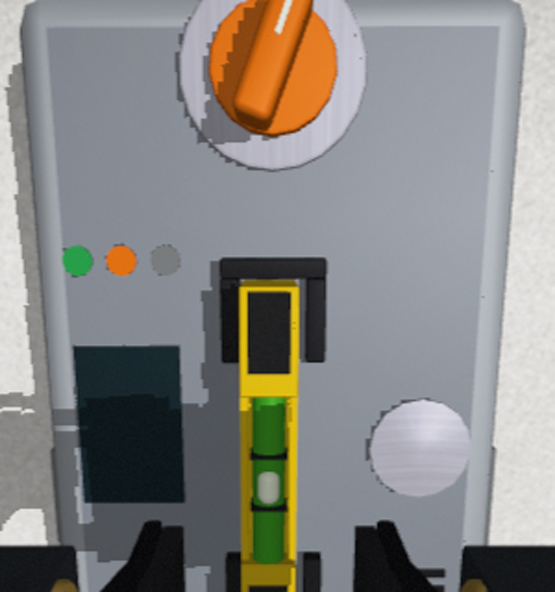

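Level lies in both cups, its near end at crop (268,285). The vial lines are at crop rows 457 and 508 and the bubble at 487, so about 2 mm away from the knob while free. The knob bar runs from crop (254,108) up to about (291,0).

```bash
python3 - <<'E'
from h import *
k=env.get_calibration('wrist');im=cv2.imread('pics/w4raw.png')
hsv=cv2.cvtColor(im,cv2.COLOR_BGR2HSV)
# vial profile along centre columns
c=int(180+268/1.85);print('col',c)
for r in range(238,286,2): print(r,im[r,c-3:c+4].mean(0).round().astype(int).tolist(),end=' ')
print()
z=.122
a=ray(k,(180+254/1.85,108/1.85),z);b=ray(k,(180+291/1.85,0),z)
print('bar',a,b,np.degrees(np.arctan2(*(b-a)[[1,0]])))
# bar near end is 23mm from axis (to bar end)
d=(b-a)/np.linalg.norm(b-a);e=ray(k,(180+251/1.85,118/1.85),z-.005);print('axis est from end',e+d*.023)
# dial ellipse: white ring extremes
dl=ray(k,(180+272/1.85,168/1.85),.082);print('dial bottom edge',dl)
l=ray(k,(180+180/1.85,70/1.85),.082);r=ray(k,(180+366/1.85,70/1.85),.082);print('dial L/R',l,r)
m=cv2.inRange(hsv,(5,150,100),(15,255,255));m[80:]=0
ys,xs=np.where(m);print(xs.min(),xs.max(),ys.max())
E
```

```text
col 324
238 [22, 99, 38] 240 [21, 99, 38] 242 [20, 99, 38] 244 [21, 99, 38] 246 [16, 37, 19] 248 [21, 55, 27] 250 [21, 99, 38] 252 [21, 99, 38] 254 [22, 99, 39] 256 [132, 148, 141] 258 [142, 158, 151] 260 [141, 156, 149] 262 [140, 155, 149] 264 [140, 155, 149] 266 [140, 155, 149] 268 [140, 155, 149] 270 [128, 143, 136] 272 [54, 105, 66] 274 [18, 32, 19] 276 [20, 55, 27] 278 [21, 99, 38] 280 [21, 98, 38] 282 [21, 99, 38] 284 [20, 98, 38] 
bar [ 0.52320289 -0.02628771  0.122     ] [ 0.49136814 -0.01286454  0.122     ] 157.1372026889142
axis est from end [ 0.50440338 -0.01857789  0.117     ]
dial bottom edge [ 0.53936567 -0.02060106  0.082     ]
dial L/R [ 0.50292142 -0.05433957  0.082     ] [0.50563271 0.01650722 0.082     ]
293 361 72
```

>>> send_rows([
  [50, 45, 1, 0, 0, 0, 0],
  [50, 45, 1, 0, 0, 0, 0],
  [50, 44.7, 0.8, 0, 0, 0, 0],
  [50, 0, 0, 0, 0, 0, 0.121],
  [50, 0, 0, 0, 0, 0, 0.121],
  [50, 0, 0, 0, 0, 0, 0.121],
  [50, 0, 0, 30, 0, 0, 0],
  [50, 0, 0, 40, 0, 0, 0],
  [50, 0, 0, 30, 0, 0, 0],
  [50, 0, 0, 20, 0, 0, 0],
  [50, 0, 0, 10, 0, 0, 0],
  [50, 0, 0, 2, 0, 0, 0],
])

```text
time_s: 8.55
tool_pos: [0.5036, -0.019, 0.1011]
tool_rot: [-179.9, -0.2, 157.0]
force: [-0.7, -0.3, 0.9]
grip_width: 0.0501
```

>>> send_rows([
  [5, 0, 0, 0, 0, 0, 0],
  [5, 0, 0, 0, 0, 0, 0],
  [5, 0, 0, 0, 0, 0, 0],
  [5, 0, 0, 0, 0, 0, 0],
  [5, 0, 0, 0, 0, 0, 0],
  [5, 0, 0, 0, 0, 0, 0],
], grip_force=40)

```text
time_s: 9.15
tool_pos: [0.5046, -0.0192, 0.1031]
tool_rot: [-180.0, 0.0, 157.0]
force: [0.3, -0.1, 0.1]
grip_width: 0.0134
```

>>> send_rows([
  [5, 0, 0, -0.8, 0, 0, 0.125],
  [5, 0, 0, -0.8, 0, 0, 0.125],
  [5, 0, 0, -0.8, 0, 0, 0.125],
  [5, 0, 0, -0.8, 0, 0, 0.125],
  [5, 0, 0, -0.8, 0, 0, 0.125],
  [5, 0, 0, -0.8, 0, 0, 0.125],
  [5, 0, 0, -0.8, 0, 0, 0.125],
  [5, 0, 0, -0.8, 0, 0, 0.125],
  [5, 0, 0, 0, 0, 0, 0],
  [5, 0, 0, 0, 0, 0, 0],
])

```text
time_s: 10.15
tool_pos: [0.506, -0.0197, 0.1093]
tool_rot: [179.9, 0.1, 99.7]
force: [5.3, -1.9, -3.9]
grip_width: 0.014
```

>>> send_rows([
  [30, 0, 0, 0, 0, 0, 0],
  [50, 0, 0, 0, 0, 0, 0],
  [50, 0, 0, 0, 0, 0, 0],
  [50, 0, 0, 0, 0, 0, 0],
  [50, 0, 0, -30, 0, 0, 0],
  [30, 0, 0, -30, 0, 0, 0],
  [0, 0, 0, 0, 0, 0, 0.148],
  [0, 0, 0, 0, 0, 0, 0.149],
  [0, 0, 0, 0, 0, 0, 0.149],
  [0, 0, 0, 0, 0, 0, 0.149],
  [0, 0, 0, 0, 0, 0, 0.149],
  [0, 0, 0, 0, 0, 0, 0.149],
])

```text
time_s: 11.35
tool_pos: [0.5045, -0.0188, 0.1693]
tool_rot: [-180.0, -0.0, 48.2]
force: [0.7, -0.2, 0.9]
grip_width: 0.0035
```

>>> send_rows([
  [0, 0, 0, 0, 0, 0, 0.148],
  [0, 0, 0, 0, 0, 0, 0.149],
  [0, 0, 0, 0, 0, 0, 0.149],
  [0, 0, 0, 0, 0, 0, 0.149],
  [0, 0, 0, 0, 0, 0, 0.149],
  [0, 0, 0, 0, 0, 0, 0.149],
  [0, 31, 0.6, 0, 0, 0, 0],
  [0, 31, 0.6, 0, 0, 0, 0],
  [0, 31, 0.6, 0, 0, 0, 0],
  [0, 0, 0, 10, 0, 0, 0],
  [0, 0, 0, 0, 0, 0, 0],
  [0, 0, 0, 0, 0, 0, 0],
])

```text
time_s: 12.55
tool_pos: [0.5962, -0.0249, 0.1587]
tool_rot: [-180.0, 0.1, -2.6]
force: [0.6, -1.0, 0.3]
grip_width: 0.0005
```

```bash
python3 - <<'E'
from h import *
k=env.get_calibration('wrist');im=env.read_camera('wrist')[...,::-1]
cv2.imwrite('pics/w5.png',im)
o=env.get_obs();print(o['tool_pos'],o['tool_rot'],o['force'],pix(k,o['tool_pos']))
E
```

```text
[ 0.59653251 -0.02494605  0.15924672] [-1.79977125e+02  4.98792161e-02 -2.64489011e+00] [-0.03493931 -0.04512373  0.46634972] [326.669844   305.43990555]
```

View pics/w5.png

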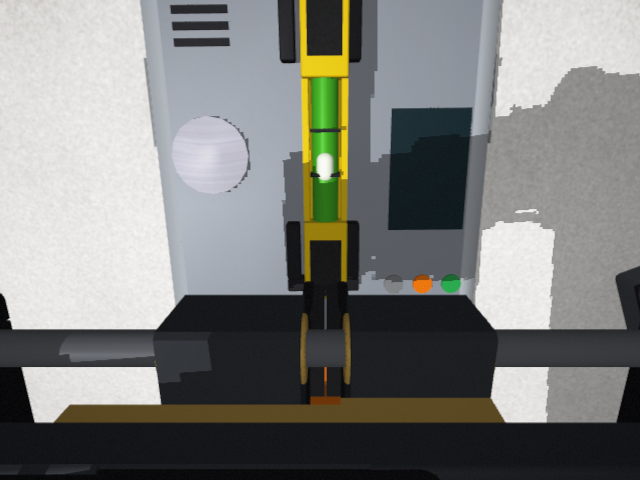

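Lines are at rows 130 and 175 and the bubble spans rows 152–181, about 6.8 mm towards the knob while free, as expected. The fingers are over the near press spot, so I'll press.

>>> send_rows([
  [0, 1, 0, 15, 0, 0, 0],
  [0, 0, 0, 13, 0, 0, 0],
  [0, 0, 0, 2, 0, 0, 0],
  [0, 0, 0, 2, 0, 0, 0],
  [0, 0, 0, 0, 0, 0, 0],
  [0, 0, 0, 0, 0, 0, 0],
])

```text
time_s: 13.2
tool_pos: [0.5988, -0.0251, 0.1276]
tool_rot: [-180.0, -0.0, -2.6]
force: [-0.2, 0.4, 0.2]
grip_width: 0.0
```

>>> send_rows([
  [0, 0, 0, 1.5, 0, 0, 0],
  [0, 0, 0, 1.5, 0, 0, 0],
  [0, 0, 0, 0, 0, 0, 0],
  [0, 0, 0, 0, 0, 0, 0],
])

```text
time_s: 13.6
tool_pos: [0.5985, -0.025, 0.1245]
tool_rot: [-180.0, -0.0, -2.6]
force: [-1.3, 0.3, 1.7]
grip_width: 0.0006
```

>>> send_rows([
  [0, 0, 0, 1, 0, 0, 0],
  [0, 0, 0, 1, 0, 0, 0],
  [0, 0, 0, 0, 0, 0, 0],
  [0, 0, 0, 0, 0, 0, 0],
])

```text
time_s: 14.0
tool_pos: [0.5982, -0.025, 0.1223]
tool_rot: [-180.0, 0.0, -2.6]
force: [-3.5, -0.0, 3.9]
grip_width: 0.0004
```

>>> send_rows([
  [0, 0, 0, 1, 0, 0, 0],
  [0, 0, 0, 1, 0, 0, 0],
  [0, 0, 0, 0, 0, 0, 0],
  [0, 0, 0, 0, 0, 0, 0],
])

```text
time_s: 14.4
tool_pos: [0.5982, -0.0251, 0.1212]
tool_rot: [-180.0, 0.0, -2.7]
force: [-5.0, 0.5, 9.3]
grip_width: 0.0007
```

>>> send_rows([
  [0, 0, 0, 1, 0, 0, 0],
  [0, 0, 0, 0, 0, 0, 0],
  [0, 0, 0, 0, 0, 0, 0],
])

```text
time_s: 14.7
tool_pos: [0.598, -0.0251, 0.1207]
tool_rot: [-180.0, 0.1, -2.7]
force: [-7.1, -0.0, 11.8]
grip_width: 0.0001
```

>>> send_rows([
  [0, -1.5, 0, 0.5, 0, 0, 0],
  [0, 0, 0, 0.5, 0, 0, 0],
  [0, 0, 0, 0, 0, 0, 0],
  [0, 0, 0, 0, 0, 0, 0],
  [0, 0, 0, 0, 0, 0, 0],
  [0, 0, 0, 0, 0, 0, 0],
  [0, 0, 0, 0, 0, 0, 0],
  [0, 0, 0, 0, 0, 0, 0],
  [0, 0, 0, 0, 0, 0, 0],
  [0, 0, 0, 0, 0, 0, 0],
  [0, 0, 0, 0, 0, 0, 0],
])

```text
time_s: 15.8
tool_pos: [0.5976, -0.0251, 0.1203]
tool_rot: [-180.0, -0.1, -2.7]
force: [-5.8, 0.8, 12.9]
grip_width: 0.0002
```

```bash
cat > look.py <<'E'
from h import *
import sys
k=env.get_calibration('wrist');im=env.read_camera('wrist')[...,::-1]
cv2.imwrite(f'pics/{sys.argv[1]}raw.png',im)
cv2.imwrite(f'pics/{sys.argv[1]}.png',cv2.resize(im[0:320,180:480],None,fx=1.85,fy=1.85,interpolation=cv2.INTER_CUBIC))
o=env.get_obs();print(o['time_s'],o['tool_pos'],o['tool_rot'],o['force'])
c=325
for r in range(40,290,3): print(r,im[r,c-4:c+5].mean(0).round().astype(int).tolist(),end=' ')
E
python3 look.py w6
```

```text
15.85 [ 0.59766045 -0.02505213  0.12037636] [-1.79960739e+02 -1.00646180e-01 -2.65191592e+00] [-5.75000508 -0.14897517 12.31247521]
40 [36, 36, 36] 43 [37, 35, 35] 46 [37, 36, 36] 49 [37, 36, 36] 52 [36, 35, 35] 55 [27, 205, 234] 58 [27, 206, 234] 61 [27, 206, 234] 64 [27, 206, 234] 67 [26, 206, 235] 70 [25, 206, 235] 73 [25, 206, 235] 76 [27, 207, 236] 79 [13, 122, 143] 82 [50, 185, 80] 85 [50, 185, 80] 88 [50, 185, 80] 91 [51, 186, 81] 94 [51, 186, 81] 97 [51, 186, 81] 100 [50, 187, 81] 103 [51, 187, 81] 106 [52, 187, 82] 109 [52, 187, 82] 112 [52, 188, 83] 115 [53, 188, 83] 118 [53, 189, 83] 121 [52, 189, 83] 124 [53, 189, 83] 127 [54, 190, 84] 130 [54, 190, 84] 133 [54, 190, 83] 136 [54, 190, 84] 139 [54, 191, 84] 142 [48, 84, 51] 145 [56, 54, 54] 148 [226, 240, 235] 151 [237, 246, 243] 154 [240, 246, 244] 157 [240, 246, 244] 160 [240, 246, 244] 163 [240, 246, 245] 166 [241, 246, 245] 169 [240, 246, 244] 172 [230, 242, 238] 175 [209, 225, 219] 178 [67, 192, 94] 181 [54, 192, 85] 184 [54, 192, 85] 187 [54, 192, 85] 190 [55, 192, 85] 193 [54, 192, 85] 196 [43, 40, 40] 199 [25, 77, 35] 202 [25, 109, 44] 205 [28, 116, 47] 208 [24, 109, 43] 211 [24, 110, 44] 214 [24, 109, 43] 217 [24, 109, 43] 220 [24, 109, 43] 223 [24, 109, 44] 226 [23, 109, 43] 229 [24, 110, 43] 232 [23, 109, 43] 235 [24, 109, 43] 238 [25, 109, 43] 241 [25, 109, 43] 244 [23, 109, 43] 247 [24, 109, 43] 250 [24, 109, 43] 253 [11, 121, 146] 256 [13, 126, 151] 259 [14, 126, 152] 262 [13, 126, 151] 265 [14, 127, 152] 268 [14, 126, 152] 271 [14, 126, 151] 274 [24, 23, 23] 277 [22, 23, 22] 280 [23, 22, 23] 283 [22, 22, 22] 286 [20, 19, 20] 289 [21, 19, 19]
```

View pics/w6.png

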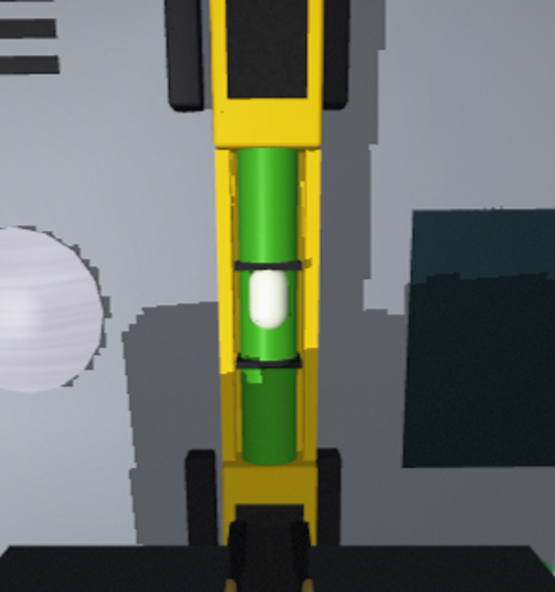

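Pressed at 12.5 N: lines are at rows 143.7 and 196.7 and the bubble is centred at 161.7, about 3.3 mm away from the knob. It needs roughly 0.37 rad more clockwise.

>>> send_rows([
  [0, 0, 0, -7, 0, 0, 0],
  [0, 0, 0, -40, 0, 0, 0],
  [0, -31, -0.4, 0, 0, 0, 0],
  [30, -31, -0.4, 0, 0, 0, 0],
  [50, -31, -0.4, 0, 0, 0, 0],
  [50, 0, 0, 0, 0, 0, -0.149],
  [50, 0, 0, 0, 0, 0, -0.149],
  [50, 0, 0, 0, 0, 0, -0.149],
  [50, 0, 0, 0, 0, 0, -0.149],
  [50, 0, 0, 0, 0, 0, -0.149],
  [50, 0, 0, 0, 0, 0, -0.149],
  [50, 0, 0, 0, 0, 0, -0.149],
])

```text
time_s: 17.05
tool_pos: [0.5047, -0.0195, 0.1651]
tool_rot: [179.9, -0.0, 57.5]
force: [0.0, -0.1, -0.1]
grip_width: 0.0499
```

>>> send_rows([
  [50, 0, 0, 0, 0, 0, -0.149],
  [50, 0, 0, 0, 0, 0, -0.149],
  [50, 0, 0, 0, 0, 0, -0.149],
  [50, 0, 0, 0, 0, 0, -0.149],
  [50, 0, 0, 0, 0, 0, -0.147],
  [50, 0, 0, 0, 0, 0, 0],
  [50, 0, 0, 0, 0, 0, 0],
])

```text
time_s: 17.75
tool_pos: [0.5044, -0.0195, 0.1651]
tool_rot: [180.0, 0.0, 99.5]
force: [1.8, -0.4, -0.5]
grip_width: 0.0503
```

>>> send_rows([
  [50, 0, 0, 30, 0, 0, 0],
  [50, 0, 0, 18, 0, 0, 0],
  [50, 0, 0, 8, 0, 0, 0],
  [20, 0, 0, 0, 0, 0, 0],
  [5, 0, 0, 0, 0, 0, 0],
  [5, 0, 0, 0, 0, 0, 0],
  [5, 0, 0, 0, 0, 0, 0],
  [5, 0, 0, 0, 0, 0, 0],
  [5, 0, 0, 0, 0, 0, 0],
], grip_force=40)

```text
time_s: 18.65
tool_pos: [0.5057, -0.0195, 0.1099]
tool_rot: [179.8, 0.0, 99.7]
force: [4.7, -0.6, -2.7]
grip_width: 0.0133
```

>>> send_rows([
  [5, 0, 0, -0.8, 0, 0, 0.123],
  [5, 0, 0, -0.8, 0, 0, 0.123],
  [5, 0, 0, -0.8, 0, 0, 0.123],
  [5, 0, 0, 0, 0, 0, 0],
  [5, 0, 0, 0, 0, 0, 0],
])

```text
time_s: 19.15
tool_pos: [0.5068, -0.0196, 0.1121]
tool_rot: [179.7, -0.0, 78.5]
force: [8.8, -0.1, -5.4]
grip_width: 0.0135
```

>>> send_rows([
  [30, 0, 0, 0, 0, 0, 0],
  [50, 0, 0, 0, 0, 0, 0],
  [50, 0, 0, 0, 0, 0, 0],
  [50, 0, 0, 0, 0, 0, 0],
  [50, 0, 0, -30, 0, 0, 0],
  [30, 0, 0, -25, 0, 0, 0],
  [0, 0, 0, 0, 0, 0, 0.14],
  [0, 0, 0, 0, 0, 0, 0.142],
  [0, 0, 0, 0, 0, 0, 0.142],
  [0, 0, 0, 0, 0, 0, 0.142],
  [0, 0, 0, 0, 0, 0, 0.142],
  [0, 0, 0, 0, 0, 0, 0.142],
])

```text
time_s: 20.35
tool_pos: [0.5038, -0.0195, 0.1666]
tool_rot: [-180.0, 0.0, 29.5]
force: [0.5, -0.4, -0.6]
grip_width: 0.0035
```

>>> send_rows([
  [0, 0, 0, 0, 0, 0, 0.142],
  [0, 0, 0, 0, 0, 0, 0.142],
  [0, 0, 0, 0, 0, 0, 0.142],
  [0, 0, 0, 0, 0, 0, 0.142],
  [0, 31, 0.4, 0, 0, 0, 0],
  [0, 31, 0.4, 0, 0, 0, 0],
  [0, 31, 0.4, 0, 0, 0, 0],
  [0, 0, 0, 0, 0, 0, 0],
  [0, 0, 0, 0, 0, 0, 0],
])

```text
time_s: 21.25
tool_pos: [0.5964, -0.0252, 0.1659]
tool_rot: [180.0, 0.1, -2.7]
force: [0.1, 0.4, -0.1]
grip_width: 0.0002
```

>>> send_rows([
  [0, 1, 0, 18, 0, 0, 0],
  [0, 0, 0, 16, 0, 0, 0],
  [0, 0, 0, 2, 0, 0, 0],
  [0, -0.3, 0, 1.5, 0, 0, 0],
  [0, -0.3, 0, 1.5, 0, 0, 0],
  [0, -0.3, 0, 1.5, 0, 0, 0],
  [0, -0.3, 0, 1.5, 0, 0, 0],
  [0, -0.3, 0, 1, 0, 0, 0],
  [0, 0, 0, 0, 0, 0, 0],
  [0, 0, 0, 0, 0, 0, 0],
])

```text
time_s: 22.25
tool_pos: [0.5964, -0.025, 0.1239]
tool_rot: [-180.0, 0.0, -2.7]
force: [-1.9, 0.2, 2.8]
grip_width: 0.0002
```

>>> send_rows([
  [0, -0.3, 0, 1, 0, 0, 0],
  [0, -0.3, 0, 0.5, 0, 0, 0],
  [0, 0, 0, 0, 0, 0, 0],
  [0, 0, 0, 0, 0, 0, 0],
])

```text
time_s: 22.65
tool_pos: [0.596, -0.025, 0.1227]
tool_rot: [-180.0, -0.0, -2.7]
force: [-3.6, -0.3, 5.6]
grip_width: 0.0006
```

>>> send_rows([
  [0, 0, 0, 1, 0, 0, 0],
  [0, 0, 0, 0.7, 0, 0, 0],
  [0, 0, 0, 0, 0, 0, 0],
  [0, 0, 0, 0, 0, 0, 0],
  [0, 0, 0, 0, 0, 0, 0],
  [0, 0, 0, 0, 0, 0, 0],
  [0, 0, 0, 0, 0, 0, 0],
  [0, 0, 0, 0, 0, 0, 0],
  [0, 0, 0, 0, 0, 0, 0],
  [0, 0, 0, 0, 0, 0, 0],
  [0, 0, 0, 0, 0, 0, 0],
  [0, 0, 0, 0, 0, 0, 0],
])

```text
time_s: 23.85
tool_pos: [0.5957, -0.0251, 0.122]
tool_rot: [-180.0, 0.0, -2.7]
force: [-6.7, 0.1, 11.8]
grip_width: 0.0004
```

```bash
python3 look.py w7 | tr ']' '\n' | awk 'NR<5|| ($1>=137&&$1<=205)' 
```

```text
23.9 [ 0.59565005 -0.02506818  0.12196006
 [-1.79964585e+02  2.13902495e-02 -2.71030195e+00
 [-7.62272459 -0.36839482 12.34550092

 139 [52, 188, 82
 142 [52, 188, 82
 145 [150, 196, 164
 148 [216, 232, 226
 151 [232, 244, 240
 154 [239, 246, 243
 157 [239, 246, 243
 160 [239, 246, 244
 163 [239, 246, 244
 166 [239, 246, 244
 169 [239, 246, 244
 172 [234, 244, 241
 175 [220, 235, 229
 178 [130, 193, 147
 181 [53, 191, 83
 184 [53, 190, 83
 187 [38, 93, 48
 190 [46, 42, 43
 193 [52, 188, 83
 196 [53, 188, 83
 199 [44, 151, 67
 202 [44, 151, 67
 205 [43, 151, 67
```

View pics/w7.png

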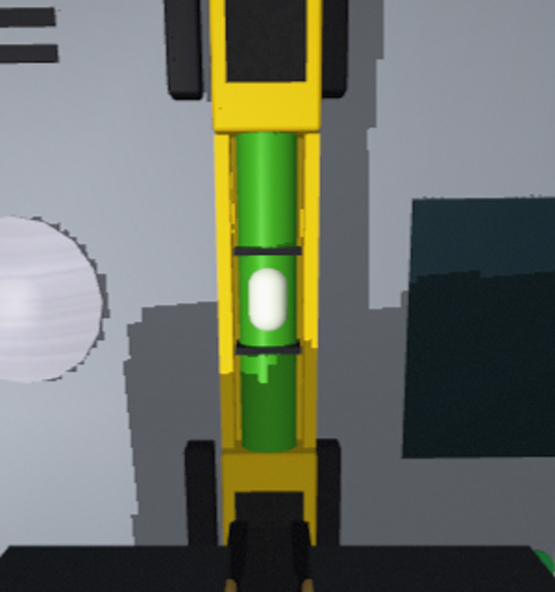

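Pressed at 12 N: lines at crop rows 250 and 348 with the bubble at 299, so it is centred. Next is one numeric check of the fit in the cups.

```bash
python3 - <<'E'
from h import *
k=env.get_calibration('wrist')
f=lambda c,z: ray(k,(180+c[0]/1.85,c[1]/1.85),z)
z=.090
far=(f((184,98),z)+f((335,97),z))/2; near=(f((201,441),z)+f((327,440),z))/2
v=f((267.5,299),.119);u=(far-near)/np.linalg.norm(far-near)
d=v-(far+near)/2;print('far-near mm',np.linalg.norm(far-near)*1e3,'level rel pocket x,y mm',d[:2]@u[:2]*1e3,(u[0]*d[1]-u[1]*d[0])*1e3)
o=env.get_obs();print(o['force'],o['time_s'])
E
```

```text
far-near mm 84.9982050748206 level rel pocket x,y mm -2.3454808189571326 -1.4864642391081475
[-7.62272459 -0.36839482 12.34550092] 23.9
```

```bash
python3 -c "
from cell import env
print(env.sign_off());o=env.get_obs();print(o['time_s'],o['force'])"
```

```text
the job is handed in; nothing more can be done
None
the job is handed in; nothing more can be done
```

I laid the level in its pocket, vial side up, and turned the knob about 1.37 rad clockwise in two steps. I handed in at 23.9 s, still pressing the end nearest the knob with about 12 N. The sign-off gave no verdict.

- **Bubble:** in the last pressed picture it was at crop row 299 and the midpoint of the two lines was also at 299, so the offset is below what I can measure. After the first knob step it was about 3.3 mm off, which is why I did the second.
- **Level in pocket:** a rough estimate from the same picture puts it about 2.3 mm off along and 1.5 mm off across, inside the 6 mm and 5 mm limits.
- **Sprung front:** I did not measure it directly. I judged it to be on its stop because 12 N is well above the 7 N needed and the bubble moved as predicted.
- **Side force:** the press also carried a sideways force of about 7 N along the level, from friction as the front tilted down.
- **Other things on the table:** I moved the arm clear of them and saw no contact, but I took no final overview picture to confirm they had not moved.

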